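# Find the full tin by its weight

## Robot

A 6-joint arm with a two-finger parallel gripper is mounted at the origin on a cart in front of the work surface, level with it; the furniture and walls round the work are solid. World frame = base frame: x ahead of the robot, y to its left, z up, the work surface at z = 0. Lengths are in m, angles in rad, forces in N, time in s.
With the tool pointing down it reaches from about 0.4 to 0.825 m from the base axis. Payload 7 kg.
Tool frame: the origin (TCP) lies between the finger pads; the fingertips stand arm.nose_length ahead of it and the grasp point (between the pads) is the TCP (arm.nose_length is the distance from the TCP to the fingertips, in m); x points along the fingers, z is the direction in which the jaws open and shut, and the axes are right-handed (so a half turn about x gives the same grasp; the last joint's range is limited). The gripper opens to 88 mm and grips with 3 to 60 N. Pads are 19 mm wide; open, the fingers measure 130 mm over their backs; the gripper's body (78 mm by 193 mm) begins 47 mm behind the grasp point.
Start: joints at [-0.955, 0.359, 0.012, 0, -1.224, -0.288], TCP at [0.217, -0.639, 0.246] pointing down, gripper open.
Joint ranges: [-3.07, 3.07], [-1.43, 2.12], [-1.02, 1.25], [-3.03, 1.67], [-3.05, -0], [-3.03, 3.03]. Speed limits (rad/s): [2.39, 2.39, 3.01, 3.14, 3.14, 3.14].

## Interface

Orientations are given as [roll, pitch, yaw] about the fixed x, y, z axes, in that order (R = Rz(yaw) Ry(pitch) Rx(roll)).
In Python, from station import arm, viewer, spotter gives the robot as it stands.
- The arm moves only by the shell command python3 -m handwheel 'ROWS' [FORCE]. ROWS is a JSON object of lists of equal length, an entry for each row: "gripper": the gripper command: -1 is shut, 1 is fully open, values between are in proportion; "travel": the shift along the world's x, y, z each as a share of 500 mm, from -1 to 1, a list of three; "spin": the turn about the world's z as a share of 45 degrees, from -1 to 1. A call has 1 to 20 rows; each row is the pose to reach, as a shift and turn from the pose commanded when the call began; what a row does not reach only later rows make up. A row lasts 1/10 s, in which the tool goes at most 50 mm and 8.59 degrees, less where a joint would pass 70% of its speed; a pose out of reach is approached as far as the arm can. A call with a number of a shift or a turn outside -1 to 1 is refused whole. A call with a gripper value outside its range is refused whole. The fingers move at their own pace and stop on an object; FORCE is the grip in N (left out, the last holds). Time passes only in rows, so rows that repeat a pose let the fingers close. It gives the time, the measured TCP pose, the force and the opening at its end, in the units of the state.
- arm.get_state(): the state, without advancing time (a new reading comes with each control period).
- viewer.grab_frame(name): name is "side" or "top" or "wrist"; returns a dict with "pixels" (384x512x3 uint8, blue, green, red), "fx", "fy", "cx", "cy" (pixels), "eye" and "attitude" of the camera in the world. Camera axes: x right, y down, z forward; pixel columns grow to the right and rows downward; lengths in m; the calibration is good to about 2 mm. The wrist camera is an equidistant fisheye: a pixel r from the principal point sees the ray r / f radians off the axis. A picture is of the moment at which its call begins. There is no depth.
- arm.job_done(): hands the job in, once; it reports no verdict.
Trained networks look in the newest picture that a camera, given by its name, has taken for a name from the list of things; names that differ only in an ending like _2 or _b are one class to them, and where a whole thing is asked for, a point or a joint stands for the part that bears it (a point fixed in the world has none). Each returns a list of dicts, best first, with "conf" (0 to 1); they miss things now and then, are a little off and sometimes report something else, mostly with a low value. They report only what shows in the picture. A call takes as long as a camera call.
- spotter.spot_in(camera, label): "rect" ([left, top, right, bottom] in pixels, round what is visible of it).
- spotter.tip_of(camera, label): "at" ([column, row] in pixels: a listed point, or the origin of a listed thing).
The state is a dict: "t": time; "q": joint angles; "qd": joint speeds; "joint_efforts": joint torques, N m; "eef_pos": TCP position; "ee_rot": TCP orientation; "force": force on the tool from outside, world axes, zero at the start; "moment": the same for the moment, N m; "width": finger opening in m.
Only numpy, scipy, OpenCV 4.12 (cv2) and the standard library are available. Lean on these libraries where they do the work, as an engineer would, in place of code of your own. Each camera call takes 0.05 s, during which the arm holds its last target.

## Task

Three closed steel tins with green lids look the same, but one is full of steel nails and the other two are as good as empty. Find the full one by lifting, and stand it in the red tray; leave the two empty ones standing on the bench outside the tray. Do not drop or tip over any tin.

Things in the scene. Friction and masses are not known exactly. Their poses are not given: they have to be found in the camera images.
- tin_a_center (a point): round closed tin with a bright steel body and a green slip lid, 56 mm wide, 46 mm high; one of three look-alikes side by side on the clear middle of the bench in front of the robot.. Weighs about 0.1 kg if empty, 0.5 to 0.65 kg if full; which one is full changes from start to start. Stands upright on the bench top. This point is its centre, 23 mm above its underside; z is its upright axis.
- tin_b_center (a point): round closed tin with a bright steel body and a green slip lid, 56 mm wide, 46 mm high; one of three look-alikes side by side on the clear middle of the bench in front of the robot.. Weighs about 0.1 kg if empty, 0.5 to 0.65 kg if full; which one is full changes from start to start. Stands upright on the bench top. This point is its centre, 23 mm above its underside; z is its upright axis.
- tin_c_center (a point): round closed tin with a bright steel body and a green slip lid, 56 mm wide, 46 mm high; one of three look-alikes side by side on the clear middle of the bench in front of the robot.. Weighs about 0.1 kg if empty, 0.5 to 0.65 kg if full; which one is full changes from start to start. Stands upright on the bench top. This point is its centre, 23 mm above its underside; z is its upright axis.
- tray_in (a point): centre of the inner floor of the open red plastic tray, 5 mm above the bench; the tray is fixed to the bench, 170 mm along its x, 150 mm along its y, 25 mm high, walls and floor 5 mm thick; x and y run along its sides, z up.

How it is judged:
At the end, for the whole second after the job is handed in: The full tin stands upright (within 8 degrees) at rest on the floor of the tray, its centre inside the tray walls; the two empty tins stand upright at rest on the bench, wholly outside the tray ((((x of tin_a_center in the frame of tray_in between -0.06 and 0.06 m and y of tin_a_center in the frame of tray_in between -0.05 and 0.05 m and z of tin_a_center in the frame of tray_in between 0.015 and 0.031 m and angle between tin_a_center's own z axis and vertical below 0.15 rad and linear speed of tin_a below 0.02 m/s and contact force between tin_a and tray above 3 N) and ((x of tin_b_center in the frame of tray_in above 0.11 m or x of tin_b_center in the frame of tray_in below -0.11 m or y of tin_b_center in the frame of tray_in above 0.1 m or y of tin_b_center in the frame of tray_in below -0.1 m) and height (world z) of tin_b_center between 0.015 and 0.032 m and angle between tin_b_center's own z axis and vertical below 0.15 rad and linear speed of tin_b below 0.02 m/s) and ((x of tin_c_center in the frame of tray_in above 0.11 m or x of tin_c_center in the frame of tray_in below -0.11 m or y of tin_c_center in the frame of tray_in above 0.1 m or y of tin_c_center in the frame of tray_in below -0.1 m) and height (world z) of tin_c_center between 0.015 and 0.032 m and angle between tin_c_center's own z axis and vertical below 0.15 rad and linear speed of tin_c below 0.02 m/s)) or ((x of tin_b_center in the frame of tray_in between -0.06 and 0.06 m and y of tin_b_center in the frame of tray_in between -0.05 and 0.05 m and z of tin_b_center in the frame of tray_in between 0.015 and 0.031 m and angle between tin_b_center's own z axis and vertical below 0.15 rad and linear speed of tin_b below 0.02 m/s and contact force between tin_b and tray above 3 N) and ((x of tin_a_center in the frame of tray_in above 0.11 m or x of tin_a_center in the frame of tray_in below -0.11 m or y of tin_a_center in the frame of tray_in above 0.1 m or y of tin_a_center in the frame of tray_in below -0.1 m) and height (world z) of tin_a_center between 0.015 and 0.032 m and angle between tin_a_center's own z axis and vertical below 0.15 rad and linear speed of tin_a below 0.02 m/s) and ((x of tin_c_center in the frame of tray_in above 0.11 m or x of tin_c_center in the frame of tray_in below -0.11 m or y of tin_c_center in the frame of tray_in above 0.1 m or y of tin_c_center in the frame of tray_in below -0.1 m) and height (world z) of tin_c_center between 0.015 and 0.032 m and angle between tin_c_center's own z axis and vertical below 0.15 rad and linear speed of tin_c below 0.02 m/s)) or ((x of tin_c_center in the frame of tray_in between -0.06 and 0.06 m and y of tin_c_center in the frame of tray_in between -0.05 and 0.05 m and z of tin_c_center in the frame of tray_in between 0.015 and 0.031 m and angle between tin_c_center's own z axis and vertical below 0.15 rad and linear speed of tin_c below 0.02 m/s and contact force between tin_c and tray above 3 N) and ((x of tin_a_center in the frame of tray_in above 0.11 m or x of tin_a_center in the frame of tray_in below -0.11 m or y of tin_a_center in the frame of tray_in above 0.1 m or y of tin_a_center in the frame of tray_in below -0.1 m) and height (world z) of tin_a_center between 0.015 and 0.032 m and angle between tin_a_center's own z axis and vertical below 0.15 rad and linear speed of tin_a below 0.02 m/s) and ((x of tin_b_center in the frame of tray_in above 0.11 m or x of tin_b_center in the frame of tray_in below -0.11 m or y of tin_b_center in the frame of tray_in above 0.1 m or y of tin_b_center in the frame of tray_in below -0.1 m) and height (world z) of tin_b_center between 0.015 and 0.032 m and angle between tin_b_center's own z axis and vertical below 0.15 rad and linear speed of tin_b below 0.02 m/s)))); the robot touches nothing.
It fails at once if a tin is tipped over (more than 45 degrees) (angle between any of tin_a_center, tin_b_center, tin_c_center's own z axis and vertical above 0.785 rad).
It fails at once if a tin is dropped: falls freely for more than about 25 mm ((linear speed of tin_a above 0.7 m/s and contact force between tin_a and the fingers below 0.2 N) or (linear speed of tin_b above 0.7 m/s and contact force between tin_b and the fingers below 0.2 N) or (linear speed of tin_c above 0.7 m/s and contact force between tin_c and the fingers below 0.2 N)).
It also fails if it takes over 64 s, if anything falls off the work surface, if the arm or the gripper's body presses on something with over 40 N, if the wrist force passes 120 N, or if a joint passes its speed limit or range.

## Working session

There is one attempt and no reset: what is moved stays moved. The work goes in short steps, Python scripts to look and compute and a shell command to move; the robot and the scene stay as the last step left them, time stands still between calls to the robot, and variables do not carry over. Pictures are saved under pics/ and viewed, and the job is handed in when it is done.

```bash
ls; mkdir -p pics; cat > h.py <<'E'
import numpy as np, cv2
from scipy.spatial.transform import Rotation as R
from station import arm, viewer, spotter
def att(f):
    a=np.array(f["attitude"])
    return a if a.shape==(3,3) else R.from_euler('xyz',a).as_matrix()
def pt(f,uv,z):
    d=att(f)@np.array([(uv[0]-f["cx"])/f["fx"],(uv[1]-f["cy"])/f["fy"],1])
    e=np.array(f["eye"]); return e+d*(z-e[2])/d[2]
E
python3 - <<'E'
from h import *
s=arm.get_state(); print({k:np.round(v,3).tolist() for k,v in s.items()}, arm.nose_length)
for c in ["top","side"]:
    f=viewer.grab_frame(c); cv2.imwrite(f"pics/{c}0.png",f["pixels"]); print(c,f["eye"],np.array(f["attitude"]).tolist(),f["fx"])
    for l,z in [("tin_a_center",.023),("tray_in",.005)]:
        for d in spotter.tip_of(c,l): print(l,d,pt(f,d["at"],z).round(4))
E
```

```text
pics
{'t': 0.0, 'q': [-0.955, 0.359, 0.011, -0.0, -1.224, -0.288], 'qd': [0.002, 0.001, 0.0, -0.0, 0.001, 0.0], 'joint_efforts': [0.0, -58.272, 29.305, 6.997, 0.007, -0.0], 'eef_pos': [0.217, -0.639, 0.245], 'ee_rot': [0.08, 1.569, 1.978], 'force': [0.298, 0.029, 0.241], 'moment': [0.026, -0.023, 0.0], 'width': 0.087} 0.019
top [ 0.39883207 -0.14750686  0.91245372] [-2.990596006106017, -0.011916486187034447, -1.5812686790762698] 364.7213355864015
tin_a_center {'at': [154.2, 184.5], 'conf': 0.75} [0.557  0.0898 0.023 ]
tray_in {'at': [347.8, 220.7], 'conf': 0.9} [ 0.4645 -0.3898  0.005 ]
side [0.38819375 0.64469124 0.6618738 ] [-2.2274739063260602, -0.01142361938785097, -2.9736194203128923] 458.4193121016871
tin_a_center {'at': [218.1, 272.2], 'conf': 0.96} [0.5649 0.0786 0.023 ]
tray_in {'at': [298.4, 153.8], 'conf': 0.84} [ 0.4643 -0.3836  0.005 ]
```

View pics/top0.png

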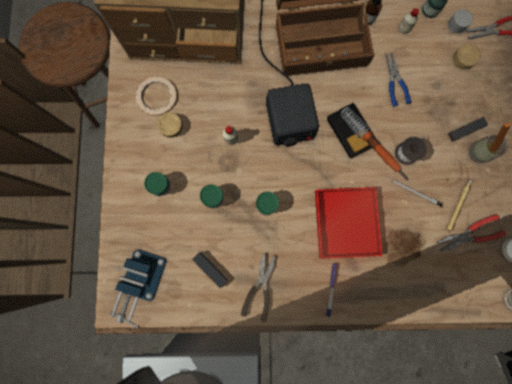

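View pics/side0.png

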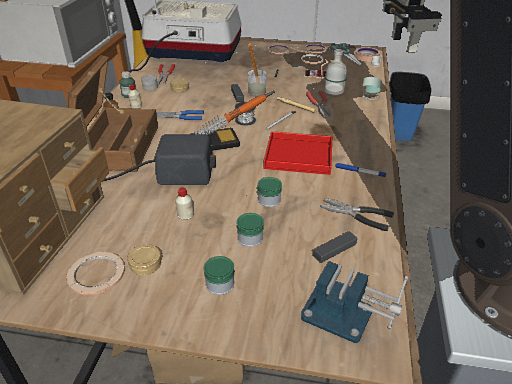

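```bash
python3 - <<'E'
from h import *
for c in ["top","side"]:
    f=viewer.grab_frame(c)
    for l in ["tin_a_center","tin_b_center","tin_c_center","tray_in"]:
        for d in spotter.spot_in(c,l): print(c,l,d)
    g=cv2.cvtColor(f["pixels"],cv2.COLOR_BGR2HSV)
    m=cv2.inRange(g,(40,60,40),(90,255,255))
    n,_,st,ce=cv2.connectedComponentsWithStats(m)
    for i in range(1,n):
        if st[i,4]>60: print("green",st[i].tolist(),ce[i].round(1),pt(f,ce[i],.046).round(4))
print(arm.get_state()["t"])
E
```

```text
top tin_a_center {'rect': [144.5, 170.5, 174.3, 198.3], 'conf': 0.67}
top tin_b_center {'rect': [197.8, 185.4, 224.9, 208.4], 'conf': 0.88}
top tin_c_center {'rect': [252.6, 190.9, 276.6, 215.6], 'conf': 0.68}
top tray_in {'rect': [316.2, 188.1, 383.5, 258.2], 'conf': 0.88}
green [429, 0, 16, 7, 75] [436.2   2.7] [ 1.0316 -0.6396  0.046 ]
green [145, 172, 23, 23, 407] [155.8 182.8] [0.557  0.0801 0.046 ]
green [200, 185, 23, 22, 407] [211.1 195.4] [ 0.5253 -0.0532  0.046 ]
green [256, 192, 23, 23, 402] [267.1 202.6] [ 0.5066 -0.1872  0.046 ]
side tin_a_center {'rect': [202.3, 256.6, 234.0, 294.1], 'conf': 0.68}
side tin_b_center {'rect': [233.3, 213.0, 261.6, 247.5], 'conf': 0.93}
side tin_c_center {'rect': [260.3, 179.6, 284.5, 207.4], 'conf': 0.72}
side tray_in {'rect': [266.4, 132.1, 333.9, 174.0], 'conf': 0.65}
green [258, 177, 24, 20, 395] [269.3 186.7] [ 0.5089 -0.1715  0.046 ]
green [237, 213, 27, 23, 508] [249.8 224.3] [ 0.5276 -0.0387  0.046 ]
green [204, 256, 30, 28, 682] [218.7 269.9] [0.5588 0.0933 0.046 ]
0.8
```

```bash
python3 - <<'E'
from h import *
s=arm.get_state(); print(R.from_euler('xyz',s["ee_rot"]).as_matrix().round(3), np.round(s["eef_pos"],4))
f=viewer.grab_frame("top")
m=cv2.inRange(cv2.cvtColor(f["pixels"],cv2.COLOR_BGR2HSV),(0,150,80),(8,255,255))
n,l,st,ce=cv2.connectedComponentsWithStats(m); i=1+st[1:,4].argmax()
r=cv2.minAreaRect(np.argwhere(l==i)[:,::-1].astype(np.float32)); print(r)
for p in cv2.boxPoints(r): print(pt(f,p,.025).round(3))
E
```

```text
[[ 0.    -0.947 -0.322]
 [-0.    -0.322  0.947]
 [-1.    -0.    -0.   ]] [ 0.2173 -0.639   0.2456]
((348.46759033203125, 222.35162353515625), (69.66297912597656, 64.81902313232422), 87.1375961303711)
[ 0.542 -0.305  0.025]
[ 0.548 -0.466  0.025]
[ 0.378 -0.464  0.025]
[ 0.372 -0.308  0.025]
```

```bash
python3 -m handwheel '{"gripper":[1,1,1,1,1,1,1,1,1,1,1,1,1,1],"travel":[[0.58,0.906,-0.09],[0.58,0.906,-0.09],[0.58,0.906,-0.09],[0.58,0.906,-0.09],[0.58,0.906,-0.09],[0.58,0.906,-0.09],[0.58,0.906,-0.09],[0.58,0.906,-0.09],[0.58,0.906,-0.09],[0.58,0.906,-0.09],[0.58,0.906,-0.09],[0.58,0.906,-0.09],[0.58,0.906,-0.09],[0.58,0.906,-0.09]],"spin":[-0.418,-0.418,-0.418,-0.418,-0.418,-0.418,-0.418,-0.418,-0.418,-0.418,-0.418,-0.418,-0.418,-0.418]}' 35
cat >> h.py <<'E'
def wrist_tins(name,z=.046):
    f=viewer.grab_frame("wrist"); cv2.imwrite(f"pics/{name}.png",f["pixels"])
    m=cv2.inRange(cv2.cvtColor(f["pixels"],cv2.COLOR_BGR2HSV),(40,60,40),(90,255,255))
    n,l,st,ce=cv2.connectedComponentsWithStats(m)
    for i in range(1,n):
        if st[i,4]<150: continue
        def ray(uv):
            v=np.array([uv[0]-f["cx"],uv[1]-f["cy"]]);r=np.hypot(*v);th=r/f["fx"]
            d=att(f)@np.array([*(v/max(r,1e-9)*np.sin(th)),np.cos(th)])
            e=np.array(f["eye"]); return e+d*(z-e[2])/d[2]
        c=max(cv2.findContours((l==i).astype(np.uint8),0,1)[0],key=len)[:,0]
        w=np.array([ray(p) for p in c])[:,:2].astype(np.float32)
        print(st[i].tolist(),ce[i].round(0),"ctr",ray(ce[i])[:2].round(4),"circ",np.round(cv2.minEnclosingCircle(w)[0],4),round(cv2.minEnclosingCircle(w)[1],4))
E
python3 - <<'E'
from h import *
wrist_tins("w1"); s=arm.get_state(); print({k:np.round(v,3).tolist() for k,v in s.items()})
for c in ["top","side"]:
    cv2.imwrite(f"pics/{c}1.png",viewer.grab_frame(c)["pixels"])
E
```

```text
t: 2.25
eef_pos: [0.507, -0.1864, 0.2006]
ee_rot: [1.942, 1.571, -2.772]
force: [0.4, -0.6, -0.3]
width: 0.0874
[230, 160, 54, 54, 2312] [257. 187.] ctr [ 0.5074 -0.1861] circ [ 0.508  -0.1862] 0.0286
[353, 178, 49, 51, 1878] [377. 203.] ctr [ 0.5251 -0.054 ] circ [ 0.5266 -0.054 ] 0.0308
{'t': 2.3, 'q': [0.01, 0.173, -0.351, 0.0, -1.047, -1.582], 'qd': [-0.01, -0.005, -0.001, -0.001, -0.0, -0.003], 'joint_efforts': [0.618, -40.807, 26.974, 6.394, -0.068, 0.003], 'eef_pos': [0.507, -0.187, 0.201], 'ee_rot': [-2.078, 1.571, -0.508], 'force': [-0.706, 0.225, 1.073], 'moment': [-0.045, -0.003, 0.036], 'width': 0.087}
```

View pics/w1.png

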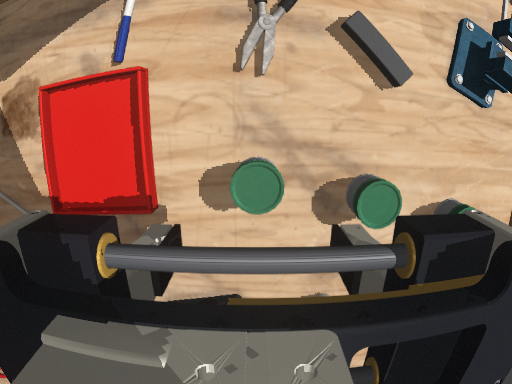

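The wrist view shows tin C's lid at (257,187), directly under the tool, tin B at (377,203), and the tray on the left. Next I'll descend on C, grip it and lift.

```bash
python3 -m handwheel '{"gripper":[1,1,1,1,1,-1,-1,-1,-1,-1,-1,-1],"travel":[[0,0,-0.08],[0,0,-0.16],[0,0,-0.24],[0,0,-0.31],[0,0,-0.345],[0,0,-0.345],[0,0,-0.345],[0,0,-0.345],[0,0,-0.345],[0,0,-0.345],[0,0,-0.345],[0,0,-0.345]],"spin":[0,0,0,0,0,0,0,0,0,0,0,0]}' 35
```

```text
t: 3.6
eef_pos: [0.5082, -0.1861, 0.0294]
ee_rot: [-1.692, 1.568, -0.121]
force: [-1.3, -0.0, 7.7]
width: 0.0567
```

```bash
python3 -m handwheel '{"gripper":[-1,-1,-1,-1,-1,-1,-1,-1],"travel":[[0,0,0.01],[0,0,0.03],[0,0,0.05],[0,0,0.06],[0,0,0.06],[0,0,0.06],[0,0,0.06],[0,0,0.06]],"spin":[0,0,0,0,0,0,0,0]}'
python3 - <<'E'
from h import *
a=[]
for i in range(3):
    cv2.imwrite("pics/s2.png",viewer.grab_frame("side")["pixels"]); s=arm.get_state(); a.append(np.r_[s["force"],s["width"],s["eef_pos"][2]])
print(np.round(a,3))
E
```

```text
t: 4.4
eef_pos: [0.507, -0.186, 0.0577]
ee_rot: [1.525, 1.57, 3.096]
force: [0.2, 0.5, -1.0]
width: 0.0571
[[ 0.408 -0.687 -1.04   0.057  0.058]
 [-0.149 -0.28  -0.354  0.057  0.058]
 [ 0.196  0.338 -0.572  0.057  0.058]]
```

View pics/s2.png

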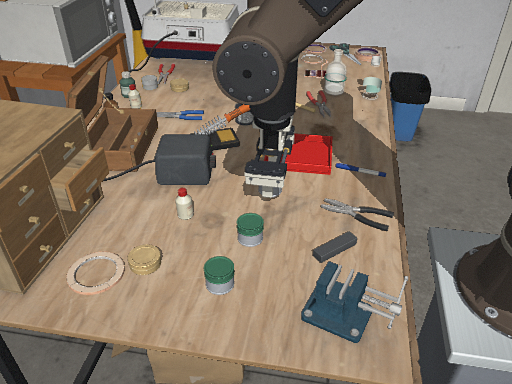

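At about −0.7 N, C is empty (a full tin would read −5 to −6 N). I'll put it back where it was.

```bash
python3 -m handwheel '{"gripper":[-1,-1,-1,-1,-1,1,1,1,1,1,1,1,1,1,1],"travel":[[0,0,-0.02],[0,0,-0.04],[0,0,-0.055],[0,0,-0.06],[0,0,-0.06],[0,0,-0.06],[0,0,-0.06],[0,0,-0.06],[0,0,-0.06],[0,0,-0.02],[0,0,0.06],[0,0,0.14],[0.02,0.13,0.14],[0.036,0.264,0.14],[0.036,0.264,0.14]],"spin":[0,0,0,0,0,0,0,0,0,0,0,0,0,0,0]}'
python3 - <<'E'
from h import *
wrist_tins("w3")
E
```

```text
t: 6.05
eef_pos: [0.5256, -0.052, 0.1284]
ee_rot: [-1.183, 1.57, 0.387]
force: [1.3, 0.4, 0.2]
width: 0.0876
[72, 151, 61, 65, 3106] [102. 183.] ctr [ 0.5053 -0.1818] circ [ 0.5059 -0.1834] 0.0315
[223, 172, 71, 70, 3858] [258. 207.] ctr [ 0.5254 -0.0509] circ [ 0.5263 -0.0506] 0.029
[374, 208, 46, 36, 580] [392. 224.] ctr [0.5419 0.0644] circ [0.5432 0.07  ] 0.0235
```

View pics/w3.png

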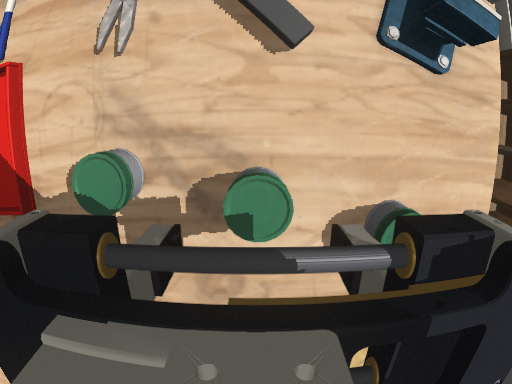

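C at (102,183) is still upright, and B at (258,207) is centred between the jaws. Next I'll lift B.

```bash
python3 -m handwheel '{"gripper":[1,1,1,1,-1,-1,-1,-1,-1,-1,-1,-1,-1,-1,-1,-1,-1],"travel":[[0,0,-0.08],[0,0,-0.15],[0,0,-0.2],[0,0,-0.2],[0,0,-0.2],[0,0,-0.2],[0,0,-0.2],[0,0,-0.2],[0,0,-0.2],[0,0,-0.2],[0,0,-0.19],[0,0,-0.17],[0,0,-0.15],[0,0,-0.14],[0,0,-0.14],[0,0,-0.14],[0,0,-0.14]],"spin":[0,0,0,0,0,0,0,0,0,0,0,0,0,0,0,0,0]}'
python3 - <<'E'
from h import *
a=[]
for i in range(3):
    cv2.imwrite("pics/s4.png",viewer.grab_frame("side")["pixels"]); s=arm.get_state(); a.append(np.r_[s["force"],s["width"],s["eef_pos"]])
print(np.round(a,3))
E
```

```text
t: 7.8
eef_pos: [0.525, -0.0541, 0.0578]
ee_rot: [1.667, 1.57, -3.046]
force: [-0.5, 0.9, -1.5]
width: 0.0559
[[ 0.096 -0.414 -1.656  0.056  0.525 -0.054  0.058]
 [ 0.486  0.286 -0.644  0.056  0.525 -0.054  0.058]
 [-0.533  0.641 -0.371  0.056  0.525 -0.054  0.058]]
```

View pics/s4.png

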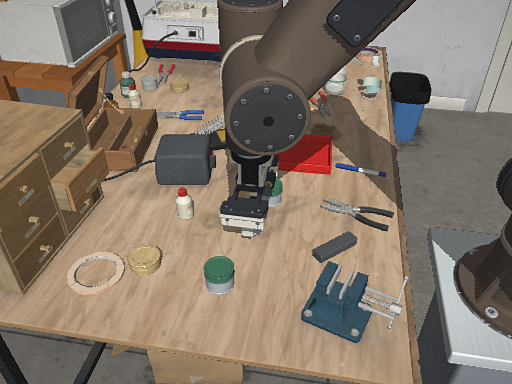

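B also reads about −1 N, so it's empty. I'll set it down and move to A.

```bash
python3 -m handwheel '{"gripper":[-1,-1,-1,-1,-1,1,1,1,1,1,1,1,1,1,1],"travel":[[0,0,-0.02],[0,0,-0.04],[0,0,-0.055],[0,0,-0.06],[0,0,-0.06],[0,0,-0.06],[0,0,-0.06],[0,0,-0.06],[0,0,-0.06],[0,0,-0.02],[0,0,0.06],[0,0,0.14],[0.03,0.13,0.14],[0.066,0.268,0.14],[0.066,0.268,0.14]],"spin":[0,0,0,0,0,0,0,0,0,0,0,0,0,0,0]}'
python3 - <<'E'
from h import *
wrist_tins("w5")
E
```

```text
t: 9.45
eef_pos: [0.559, 0.082, 0.1286]
ee_rot: [-1.115, 1.569, 0.455]
force: [0.8, -0.2, -0.2]
width: 0.0873
[0, 128, 20, 54, 674] [  7. 151.] ctr [ 0.5042 -0.1632] circ [ 0.5085 -0.1702] 0.0282
[68, 134, 62, 66, 3154] [ 98. 166.] ctr [ 0.5241 -0.0499] circ [ 0.5253 -0.0514] 0.0313
[222, 170, 71, 70, 3855] [257. 205.] ctr [0.5573 0.0828] circ [0.5581 0.0834] 0.0289
```

View pics/w5.png

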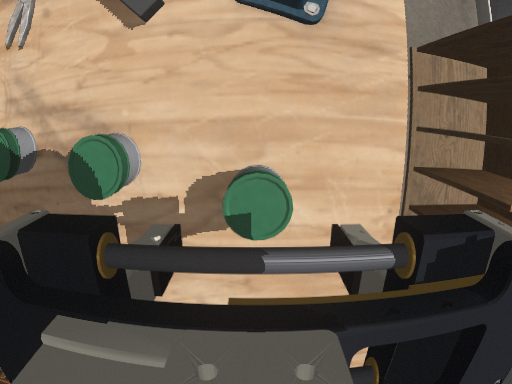

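A is centred at (257,205), and B at (98,166) is upright. Next I'll grip A harder and lift it.

```bash
python3 -m handwheel '{"gripper":[1,1,1,1,-1,-1,-1,-1,-1,-1,-1,-1,-1,-1,-1,-1,-1,-1],"travel":[[0,0,-0.08],[0,0,-0.15],[0,0,-0.2],[0,0,-0.2],[0,0,-0.2],[0,0,-0.2],[0,0,-0.2],[0,0,-0.2],[0,0,-0.2],[0,0,-0.2],[0,0,-0.2],[0,0,-0.19],[0,0,-0.17],[0,0,-0.15],[0,0,-0.14],[0,0,-0.14],[0,0,-0.14],[0,0,-0.14]],"spin":[0,0,0,0,0,0,0,0,0,0,0,0,0,0,0,0,0,0]}' 45
python3 - <<'E'
from h import *
a=[]
for i in range(3):
    cv2.imwrite("pics/s6.png",viewer.grab_frame("side")["pixels"]); s=arm.get_state(); a.append(np.r_[s["force"],s["width"],s["eef_pos"]])
print(np.round(a,3))
E
```

```text
t: 11.3
eef_pos: [0.5579, 0.0798, 0.0577]
ee_rot: [1.895, 1.57, -2.818]
force: [-0.6, 0.2, -5.1]
width: 0.0569
[[ 0.361  0.037 -4.813  0.057  0.558  0.08   0.058]
 [-0.162 -0.563 -6.19   0.057  0.558  0.08   0.058]
 [ 0.265  0.168 -5.118  0.057  0.558  0.08   0.058]]
```

View pics/s6.png

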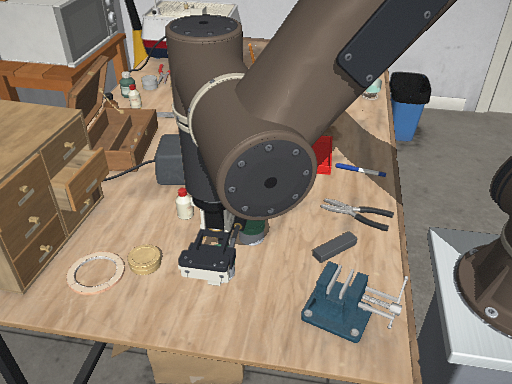

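A weighs about 5.3 N, so it's the full tin. I'll raise it and carry it over the tray.

```bash
python3 -m handwheel '{"gripper":[-1,-1,-1,-1,-1,-1,-1,-1,-1,-1,-1,-1,-1,-1,-1,-1,-1,-1,-1,-1],"travel":[[0,0,0.04],[0,0,0.1],[0,0,0.16],[0,0,0.2],[0,-0.03,0.22],[-0.02,-0.09,0.22],[-0.04,-0.17,0.22],[-0.06,-0.25,0.22],[-0.08,-0.33,0.22],[-0.1,-0.41,0.22],[-0.11,-0.49,0.22],[-0.13,-0.57,0.22],[-0.15,-0.65,0.22],[-0.16,-0.73,0.22],[-0.18,-0.81,0.22],[-0.19,-0.87,0.22],[-0.196,-0.91,0.22],[-0.196,-0.932,0.22],[-0.196,-0.932,0.22],[-0.196,-0.932,0.22]],"spin":[0,0,0,0,0,0,0,0,0,0,0,0,0,0,0,0,0,0,0,0]}'
python3 - <<'E'
from h import *
f=viewer.grab_frame("wrist"); cv2.imwrite("pics/w7.png",f["pixels"]); cv2.imwrite("pics/t7.png",viewer.grab_frame("top")["pixels"])
s=arm.get_state();print(np.round(s["force"],2),s["width"])
E
```

```text
t: 13.45
eef_pos: [0.4598, -0.3857, 0.1674]
ee_rot: [0.901, 1.57, 2.471]
force: [0.1, 0.8, -6.1]
width: 0.0566
[ 0.31  0.24 -5.61] 0.05662009296432307
```

View pics/w7.png

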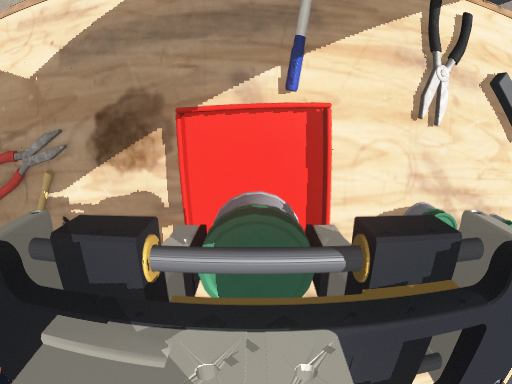

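The tin hangs at x≈256, between the tray walls at columns 177 and 330. I'll lower it and release with a partial opening.

```bash
python3 -m handwheel '{"gripper":[-1,-1,-1,-1,-1,-1,-1,-1,-1,0.6,0.6,0.6,0.6,0.6,0.6,0.6,0.6,0.6],"travel":[[0,0,-0.06],[0,0,-0.14],[0,0,-0.2],[0,0,-0.24],[0,0,-0.255],[0,0,-0.263],[0,0,-0.268],[0,0,-0.268],[0,0,-0.268],[0,0,-0.268],[0,0,-0.268],[0,0,-0.268],[0,0,-0.268],[0,0,-0.268],[0,0,-0.25],[0,0,-0.2],[0,0,-0.1],[0,0,0]],"spin":[0,0,0,0,0,0,0,0,0,0,0,0,0,0,0,0,0,0]}'
python3 -m handwheel '{"gripper":[0.6,0.6,0.6,0.6,0.6],"travel":[[-0.05,-0.1,0.05],[-0.1,-0.2,0.1],[-0.15,-0.3,0.1],[-0.2,-0.4,0.1],[-0.2,-0.4,0.1]],"spin":[0,0,0,0,0]}'
python3 - <<'E'
from h import *
for c in ["top","side"]:
    f=viewer.grab_frame(c);cv2.imwrite(f"pics/{c}8.png",f["pixels"])
    for l,z in [("tin_a_center",.025),("tin_b_center",.023),("tin_c_center",.023),("tray_in",.005)]:
        for d in spotter.tip_of(c,l): print(c,l,d,pt(f,d["at"],z).round(4))
wrist_tins("w8")
E
```

```text
t: 15.35
eef_pos: [0.4596, -0.3858, 0.1696]
ee_rot: [1.29, 1.569, 2.861]
force: [0.5, -1.0, 0.8]
width: 0.0702
t: 15.85
eef_pos: [0.3585, -0.5886, 0.2193]
ee_rot: [-2.634, 1.57, -1.065]
force: [1.1, 0.6, -0.5]
width: 0.07
top tin_a_center {'at': [346.3, 221.0], 'conf': 0.79} [ 0.4623 -0.3807  0.025 ]
top tin_b_center {'at': [212.5, 198.6], 'conf': 0.64} [ 0.5206 -0.0541  0.023 ]
top tin_c_center {'at': [263.3, 203.9], 'conf': 0.93} [ 0.5064 -0.1788  0.023 ]
top tray_in {'at': [347.2, 222.4], 'conf': 0.89} [ 0.4602 -0.3881  0.005 ]
side tin_a_center {'at': [298.7, 141.2], 'conf': 0.76} [ 0.468  -0.4145  0.025 ]
side tin_b_center {'at': [248.2, 229.7], 'conf': 0.85} [ 0.5327 -0.047   0.023 ]
side tin_c_center {'at': [269.2, 193.6], 'conf': 0.94} [ 0.5094 -0.1758  0.023 ]
side tray_in {'at': [299.6, 155.0], 'conf': 0.6} [ 0.4605 -0.3783  0.005 ]
```

View pics/top8.png

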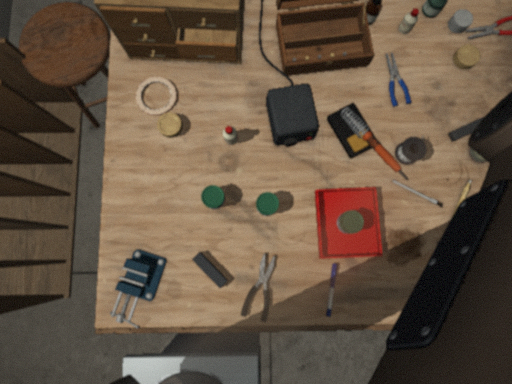

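View pics/side8.png

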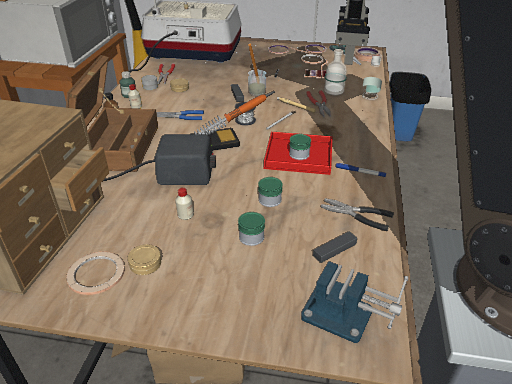

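A stands upright near the middle of the tray, at top (350,221) and side (300,147). B and C are upright on the bench, and the gripper is clear. I'm handing in.

```bash
python3 -c "
from station import arm
arm.job_done(); print(arm.get_state()['t'])"
```

```text
the job is handed in; nothing more can be done
the job is handed in; nothing more can be done
```

I lifted each tin in turn. C read about −0.7 N and B about −0.9 N, so both are empty; A read about −5.4 N, so it is the full one. I put C and B back where they stood, set A in the red tray, and handed the job in at about 16 s on the robot's clock.

**Last checks:** the top and side pictures show A upright near the middle of the tray, B and C upright on the bench outside it, and the gripper clear of everything.

**What disagreed or didn't work:**
- The side camera's network put A about 30 mm further back in y than the top camera did (−0.4145 against −0.381). Its point sat high on the tin. Both pictures and the TCP at release (0.460, −0.386) agree with the tray centre, so I went with those.
- The two cameras also differed by 3–12 mm on B and C.
- The final wrist view detected no lids, because the camera had moved away.

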